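Latch the sliding lid of the chocolate tub

TASK

Close and latch the tub of chocolate shells: push its sliding lid up to the rubber seal and hold it there for a second with a push of about 15 N, then swing the wire bail over so that its crossbar drops behind the hook (keeper) on the lid. Then press the lever down until it locks over centre and the lid is pulled tight. Never push on the tub, its lid or its latch with more than 25 N, and leave the other things on the worktop alone.

Things in the scene. Friction and masses are not known exactly. Their poses are not given: they have to be found in the camera images.
- tub: Steel storage tub fixed to the worktop, 160 (x) by 260 (y) by 89 mm high. Origin: centre of its underside, on the worktop; z up, y along the lid's travel. A steel bridge (top z = 82 mm) covers y = -130 to -30 and carries the latch; a white sliding lid closes the rest, moving towards -y.
- seal_mid (a point): Middle of the bridge's edge at y = -30, z = 82 mm in the tub's frame (fixed to the tub). Below it a rubber seal meets the lid's -y edge. The seal's thickness differs from tub to tub and is not reported: it first touches the lid at an opening of 4 to 15 mm, then resists with about 5 N per mm.
- tub_lid: White lid 146 by 148 by 4 mm in side rails; moves only along the tub's y, about 3 N of friction. Axes as the tub's. Origin on its top face (z = 82 mm in the tub's frame); the origin's y in the tub's frame is the lid's opening: 0 when latched, 30 to 60 mm at the start, more = more open. Felt against its seal it stays there when let go.
- push_bar (a point): Centre of the top of the white push bar on the lid, at y = 67 in the lid's frame: bar 70 (x) by 10 (y) by 30 mm high. Push on its +y side to close the lid.
- keeper (a point): Top of the steel hook on the lid, x = 0, y = 12, z = 12 mm in the lid's frame. Hook 34 mm wide; post y = 6 to 12; lip z = 8 to 12 mm, reaching to y = 16: its mouth faces +y, away from the latch. Hooked, the bail's crossbar lies on the lid behind the post, below the lip; it drops there by itself if the lid is up against its seal and the lever stands upright.
- latch_lever (a joint): Steel lever 30 mm wide, 5 thick, 74 long, hinged on the bridge. 0 = flat towards -y, locked, hard stop; pi/2 = upright; limit 1.75. Starts at 1.6 to 1.72, stays where left (2 N at its end moves it); with the bail hooked the force at the end rises to about 3 to 6 N, then the lever goes over centre 0.05 to 0.15 rad before 0.
- lever_axle (a point): Axle of the lever, parallel to the tub's x, at x = 0, y = -45, z = 89 mm in the tub's frame.
- lever_tip (a point): Centre of the rolled end (8 mm diameter) of the lever, 70 mm from the axle.
- latch_bail (a joint): Wire bail (U loop, 5 mm wire, legs 48 mm apart, lever between them) hinged on the lever 25 mm from its axle. Its angle to the lever; minus the lever's value it gives the bail's elevation: 0 = level to +y, pi/2 = straight up, more = thrown back to -y. Starts 1.9 to 2.2 (elevation), leaning back, loose; some 15 degrees past upright it falls over by itself. It passes over the lever's end.
- bail_bar (a point): Middle of the bail's crossbar (5 mm wire), 85 mm from the bail's hinge. Lying hooked on the lid it is 2.5 mm above the lid's top face.
- timer: Bystander: wind-up kitchen timer, 68 mm diameter, 60 mm high; origin at its underside.
- cutter: Bystander: fluted metal cutter ring, 62 mm diameter, 28 mm high; origin at its underside.
- tart: Bystander: fluted aluminium tart dish, 83 mm diameter, 33 mm high; origin at its underside.
- nozzle: Bystander: steel piping nozzle, cone 27 mm diameter, 36 mm high; origin at its underside.

How it is judged:
By the outcome, as a careful person would: the job done as asked, in the order asked, and still so for the second after the job is handed in, with the robot touching nothing.
It also fails if it takes over 70 s, if anything falls off the work surface, if the arm or the gripper's body presses on something with over 40 N, if the wrist force passes 120 N, or if a joint passes its speed limit or range.

ROBOT

A 6-joint arm with a two-finger parallel gripper is mounted at the origin on a cart in front of the work surface, level with it; the furniture and walls round the work are solid. World frame = base frame: x ahead of the robot, y to its left, z up, the work surface at z = 0. Lengths are in m, angles in rad, forces in N, time in s.
With the tool pointing down it reaches from about 0.4 to 0.925 m from the base axis. Payload 3.4 kg.
Tool frame: the origin (TCP) lies between the finger pads; the fingertips stand 19 mm ahead of it and the grasp point (between the pads) is the TCP; z points along the fingers, y is the line along which they close (so a half turn about z gives the same grasp; the last joint's range is limited). The gripper opens to 85 mm and grips with 20 to 120 N. Pads are 22 mm wide; open, the fingers measure 114 mm over their backs; the gripper's body (76 mm by 85 mm) begins 54 mm behind the grasp point. The pads swing forward as they close: fully open they stand 13 mm farther back than shut.
Start: joints at [1.169, 0.307, 1.506, -0, 1.328, -0.073], TCP at [0.185, 0.544, 0.25] pointing down, gripper open.
Joint ranges: [-3.12, 3.12], [-1.05, 2.28], [0.14, 2.33], [-1.42, 4.57], [0.1, 2.73], [-2.68, 2.68]. Speed limits (rad/s): [2.57, 2.57, 3.14, 3.14, 3.14, 3.14].

INTERFACE

Orientations are given as a unit quaternion [w, x, y, z].
In Python, from cell import robot, camera, camera_model gives the robot as it stands.
- The arm moves only by the tool play_rows, never from a script. Its argument "commands" is a list of rows, each a list of 7 numbers: the shift along the tool's x, y, z in m, then the turn, a rotation vector about the tool's x, y, z in degrees, then the closure, from 0 (fully open) to 1 (shut). In form: [[dx, dy, dz, wx, wy, wz, grip], ...]. A call has 1 to 20 rows; each row shifts and turns the commanded pose from where the row before left it, along the tool's axes as they then stand; what a row does not reach is not made up. A row lasts 1/8 s, in which the tool goes at most 62.5 mm and 10.7 degrees, less where a joint would pass 70% of its speed; a pose out of reach is approached as far as the arm can. A call with a gripper value outside its range is refused whole. The fingers move at their own pace and stop on an object; "force" is the grip in N (left out, the last holds). Time passes only in rows, so rows that do not move let the fingers close. It gives the time, the measured TCP pose, the force, the opening and the grip force at its end, in the units of the state.
- robot.get_state(): the state, without advancing time (a new reading comes with each control period).
- camera(name): name is "scene" or "top"; returns the picture (384x512x3 uint8, red, green, blue); there is no depth.
- camera_model(name): a dict with "mtx" (3x3 intrinsics, pixels), "k1" (the pictures are not rectified: a ray, as slopes to the right and down, at radius r is drawn at 1 + k1 r^2 times it, then the intrinsics apply), "R" (3x3) and "t" (3): a world point X has camera coordinates R X + t. Camera axes: x right, y down, z forward; pixel columns grow to the right and rows downward; lengths in m; the calibration is good to about 2 mm. A picture is of the moment at which its call begins. camera_model takes no time and is no camera call.
- robot.job_done(): hands the job in; it is judged then, once.
The state is a dict: "time": time; "q": joint angles; "joint_vel": joint speeds; "effort": joint torques, N m; "eef_pos": TCP position; "orientation": TCP orientation; "ft_force": force on the tool from outside, world axes, zero at the start; "wrist_torque": the same for the moment, N m; "width": opening from 0.0 (shut) to 1.0 (fully open); "finger_force": force on a finger pad.
Only numpy, scipy, OpenCV 4.12 (cv2) and the standard library are available. Lean on these libraries where they do the work, as an engineer would, in place of code of your own. Each camera call takes 0.05 s, during which the arm holds its last target. There are 200 camera calls.

## Working session

There is one attempt and no reset: what is moved stays moved. The work goes in short steps, Python scripts to look and compute and a tool call to move; the robot and the scene stay as the last step left them, time stands still between calls to the robot, and variables do not carry over. Pictures are saved under pics/ and viewed, at most 10 in all, crops included, and the job is handed in when it is done.

Besides the shell and the picture viewer there is one more tool, called after "Emit:" as name(argument=value, ...), one argument or row to a line, values as JSON. play_rows: Moves the arm, as the interface text tells. Its arguments: {"type":"object","properties":{"commands":{"type":"array"},"force":{"type":"number"}},"required":["commands"]}

```bash
mkdir -p pics
cat > h.py <<'E'
import numpy as np, cv2
from cell import robot, camera, camera_model
def snap(n,f):
    im=camera(n); cv2.imwrite('pics/'+f,im[:,:,::-1]); return im
def ray(n,u,v):
    m=camera_model(n);K=np.array(m['mtx']);R=np.array(m['R']);t=np.array(m['t'])
    d=np.array([(u-K[0,2])/K[0,0],(v-K[1,2])/K[1,1]]);s=d.copy()
    for _ in range(20): s=d/(1+m['k1']*(s@s))
    return -R.T@t, R.T@np.array([s[0],s[1],1.])
def onz(n,u,v,z):
    c,d=ray(n,u,v); return c+d*(z-c[2])/d[2]
def proj(n,X):
    m=camera_model(n);K=np.array(m['mtx']);p=np.array(m['R'])@np.array(X)+np.array(m['t'])
    s=p[:2]/p[2];s=s*(1+m['k1']*(s@s)); return np.array([K[0,0]*s[0]+K[0,2],K[1,1]*s[1]+K[1,2]])
def two(u1,u2):
    c1,d1=ray('scene',*u1);c2,d2=ray('top',*u2)
    a=np.linalg.lstsq(np.c_[d1,-d2],c2-c1,rcond=None)[0]
    p,q=c1+a[0]*d1,c2+a[1]*d2; return (p+q)/2,np.linalg.norm(p-q)
E
python3 - <<'E'
from h import *
a=snap('scene','s1.png');b=snap('top','t1.png')
for n in('scene','top'):
    m=camera_model(n); print(n,m['mtx'],m['k1'],-np.array(m['R']).T@m['t'])
s=robot.get_state();print({k:np.round(v,3) for k,v in s.items()})
E
```

```text
scene [[386.23356029   0.         251.03208315]
 [  0.         386.23356029 194.80368682]
 [  0.           0.           1.        ]] -0.012942955595048041 [-0.03634088 -0.56424786  0.68482752]
top [[399.14946792   0.         255.91798858]
 [  0.         399.14946792 190.48445886]
 [  0.           0.           1.        ]] 0.020666294728948667 [ 0.53533979 -0.11124671  1.08143092]
{'time': np.float64(0.1), 'q': array([ 1.169,  0.308,  1.508,  0.   ,  1.328, -0.073]), 'joint_vel': array([ 0.   , -0.   , -0.003,  0.   , -0.001, -0.   ]), 'effort': array([ 0.0000e+00, -4.5852e+01, -2.5261e+01, -0.0000e+00,  6.0000e-03,
        0.0000e+00]), 'eef_pos': array([0.185, 0.544, 0.249]), 'orientation': array([-0.   ,  0.163,  0.987, -0.001]), 'ft_force': array([ 0.457, -0.504, -0.413]), 'wrist_torque': array([-0.026, -0.043, -0.015]), 'finger_force': np.float64(0.0), 'width': np.float64(1.001)}
```

View pics/s1.png

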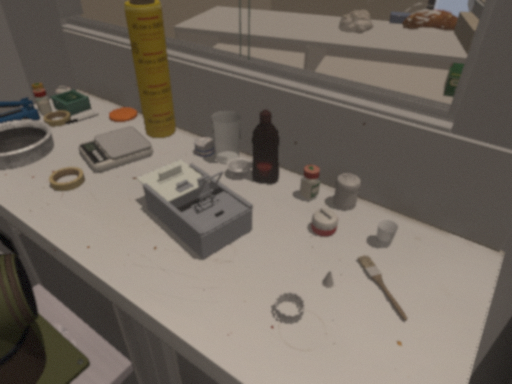

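View pics/t1.png

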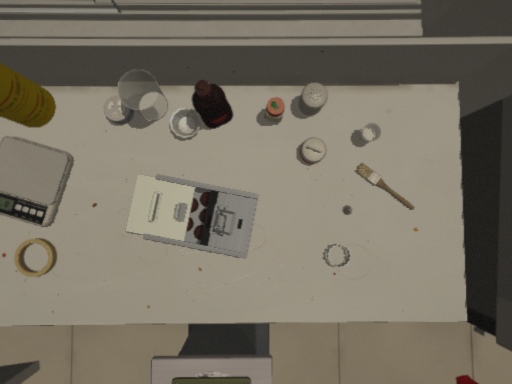

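The scene view shows the grey tub at about (197,205), with the white lid at the far left end. In the top view the tub spans (130..258, 178..255): push bar near (154,206), hook near (180,211), latch near (222,222). I'll take enlarged crops.

Run:
```python
from h import *
a=cv2.imread('pics/s1.png')[150:260,125:265];b=cv2.imread('pics/t1.png')[165:265,120:270]
a=cv2.resize(a,None,fx=5,fy=5,interpolation=cv2.INTER_CUBIC);b=cv2.resize(b,None,fx=5,fy=5,interpolation=cv2.INTER_CUBIC)
cv2.imwrite('pics/s1c.png',a);cv2.imwrite('pics/t1c.png',b)
```

```text
(no output)
```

View pics/s1c.png

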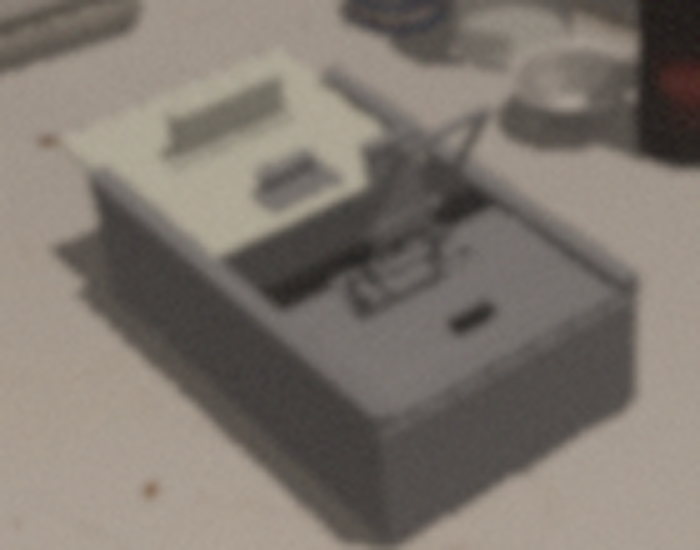

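View pics/t1c.png

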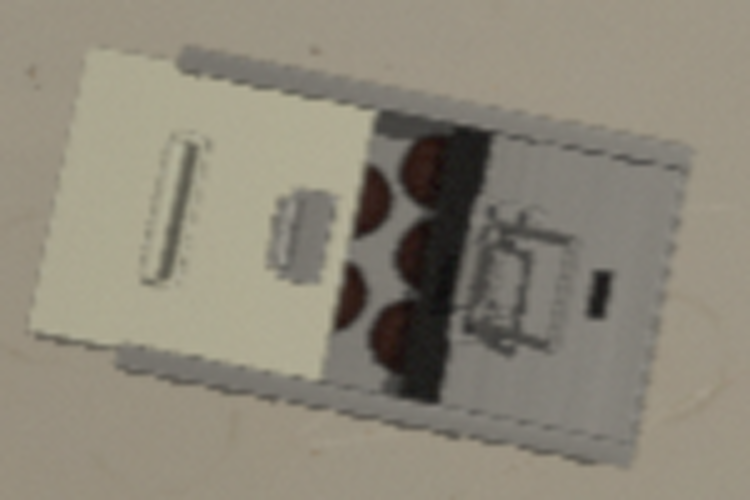

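The scene crop shows the lever upright with the bail leaning back to the bridge side. The top crop shows the rail corners at about (182,47), (692,147), (630,467) and (118,362), the lid's -y edge from (378,112) to (325,380), and the bail crossbar at about (577,240)–(555,350).

Run:
```python
from h import *
T=lambda u,v,z:onz('top',120+u/5,165+v/5,z)
P=[T(692,147,.089),T(630,467,.089),T(182,47,.089),T(118,362,.089)]
L=[(80,-130),(-80,-130),(80,130),(-80,130)]
for p in P: print(p.round(4))
# orientation: tub +y approx world +y
import itertools
best=None
A=np.array([p[:2] for p in P])
for s in (1,):
    B=np.array(L)*.001
    a0,b0=A-A.mean(0),B-B.mean(0)
    th=np.arctan2((b0[:,0]*a0[:,1]-b0[:,1]*a0[:,0]).sum(),(a0*b0).sum())
    R=np.array([[np.cos(th),-np.sin(th)],[np.sin(th),np.cos(th)]])
    t=A.mean(0)-R@B.mean(0); print('th',th,'t',t,'res',(A-(B@R.T+t)).round(4).tolist())
np.savez('tub.npz',th=th,t=t)
loc=lambda p:np.r_[R.T@(p[:2]-t),p[2]].round(4)
print('edge',loc(T(378,112,.082)),loc(T(325,380,.082)),'+y',loc(T(92,50,.082)),loc(T(32,332,.082)))
print('bar',loc(T(175,208,.112)),'keeper',loc(T(285,235,.094)))
W=lambda x,y,z:np.r_[R@np.array([x,y])+t,z]
print('bridge',loc(T(492,132,.082)),loc(T(440,402,.082)))
# bail bar: scene crop (490,112)/5+(125,150)
for lv in (1.6,1.66,1.72):
  for el in (1.9,2.0,2.1,2.2):
    hy=-.045+ -np.cos(lv)*.025; hz=.089+np.sin(lv)*.025
    by=hy+.085*np.cos(el); bz=hz+.085*np.sin(el)
    f=lambda x,y,z:((proj('top',W(x,y,z))-[120,165])*5).round(0)
    g=lambda x,y,z:((proj('scene',W(x,y,z))-[125,150])*5).round(0)
    print(lv,el,f(.024,by,bz),f(-.024,by,bz),g(.024,by,bz),g(-.024,by,bz),'tip',g(0,-.045-np.cos(lv)*.07,.089+np.sin(lv)*.07))
```

```text
[ 0.578  -0.1248  0.089 ]
[ 0.4203 -0.0929  0.089 ]
[0.6298 0.1285 0.089 ]
[0.4742 0.1591 0.089 ]
th -0.20362224647006216 t [0.52556841 0.01744509] res [[0.0004, 0.0012], [-0.0006, 0.0008], [-0.0004, -0.0001], [0.0007, -0.0019]]
edge [0.0671 0.0289 0.082 ] [-0.0688  0.0277  0.082 ] +y [0.0697 0.1753 0.082 ] [-0.0735  0.1749  0.082 ]
bar [0.0015 0.1111 0.112 ] keeper [-0.0017  0.0597  0.094 ]
bridge [ 0.0683 -0.029   0.082 ] [-0.0684 -0.0305  0.082 ]
1.6 1.9 [545. 236.] [523. 342.] [465.  88.] [382. 126.] tip [391. 144.]
1.6 2.0 [562. 239.] [541. 346.] [476. 101.] [393. 139.] tip [391. 144.]
1.6 2.1 [579. 242.] [558. 348.] [486. 115.] [403. 154.] tip [391. 144.]
1.6 2.2 [595. 246.] [574. 351.] [496. 129.] [413. 169.] tip [391. 144.]
1.66 1.9 [541. 235.] [520. 342.] [463.  87.] [380. 125.] tip [386. 141.]
1.66 2.0 [559. 239.] [538. 345.] [474. 100.] [391. 138.] tip [386. 141.]
1.66 2.1 [576. 242.] [555. 348.] [484. 113.] [401. 152.] tip [386. 141.]
1.66 2.2 [592. 245.] [571. 350.] [494. 128.] [411. 168.] tip [386. 141.]
1.72 1.9 [538. 234.] [517. 341.] [461.  86.] [378. 124.] tip [381. 138.]
1.72 2.0 [556. 238.] [534. 344.] [472.  99.] [389. 137.] tip [381. 138.]
1.72 2.1 [573. 241.] [552. 347.] [482. 112.] [399. 151.] tip [381. 138.]
1.72 2.2 [589. 244.] [568. 349.] [492. 127.] [409. 167.] tip [381. 138.]
```

```bash
cat >> h.py <<'E'
from scipy.spatial.transform import Rotation as Ro
d=np.load('tub.npz');th=float(d['th']);t2=d['t'];c,s_=np.cos(th),np.sin(th)
R2=np.array([[c,-s_],[s_,c]])
GOAL=Ro.from_matrix(np.array([[-c,-s_,0],[-s_,c,0],[0,0,-1.]]).T.T)  # cols: tool x=-tub x, y=tub y, z down
def st(x=None,y=None,z=None):
    s=robot.get_state(); p=s['eef_pos']; q=s['orientation']; R=Ro.from_quat([q[1],q[2],q[3],q[0]])
    l=np.r_[R2.T@(np.array(p[:2])-t2),p[2]]; f=np.array(s['ft_force'])
    print('t %.2f'%s['time'],'tub pos',l.round(4),'F tub',np.r_[R2.T@f[:2],f[2]].round(2),'w',round(float(s['width']),3),
      'turn',(R.inv()*GOAL).as_rotvec(degrees=True).round(2))
    if x is not None:
        g=np.r_[R2@np.array([x,y])+t2,z]; print('delta tool(goal axes)',GOAL.inv().apply(g-p).round(4))
E
python3 - <<'E'
from h import *
print(GOAL.as_matrix().round(3)); st(0,.15,.25)
E
```

```text
[[-0.979  0.202  0.   ]
 [ 0.202  0.979  0.   ]
 [ 0.     0.    -1.   ]]
t 0.10 tub pos [-0.4401  0.4466  0.2494] F tub [ 0.55 -0.4  -0.41] w 1.001 turn [-0.11 -0.02 -7.12]
delta tool(goal axes) [-0.4401 -0.2966 -0.0006]
```

Emit:
play_rows(
  commands=[
    [0, 0, 0, 0, 0, -7.1, 1],
    [-0.02, -0.0135, 0, 0, 0, 0, 1],
    [-0.04, -0.027, 0, 0, 0, 0, 1],
    [-0.04, -0.027, 0, 0, 0, 0, 1],
    [-0.04, -0.027, 0, 0, 0, 0, 1],
    [-0.04, -0.027, 0, 0, 0, 0, 1],
    [-0.04, -0.027, 0, 0, 0, 0, 1],
    [-0.04, -0.027, 0, 0, 0, 0, 1],
    [-0.04, -0.027, 0, 0, 0, 0, 1],
    [-0.04, -0.027, 0, 0, 0, 0, 1],
    [-0.04, -0.027, 0, 0, 0, 0, 1],
    [-0.04, -0.027, 0, 0, 0, 0, 1],
    [-0.02, -0.0131, 0, 0, 0, 0, 1],
    [0, 0, 0, 0, 0, 0, 1],
    [0, 0, 0, 0, 0, 0, 1],
  ],
  force=30,
)

```text
time: 1.98
eef_pos: [0.5548, 0.1656, 0.25]
orientation: [-0.001, 0.102, 0.995, 0.0]
ft_force: [-1.3, 0.3, 0.0]
width: -0.001
finger_force: 0.0
```

Run:
```python
from h import *
st(0,.15,.112)
```

```text
t 1.98 tub pos [-0.0013  0.151   0.25  ] F tub [-1.34  0.07  0.03] w -0.001 turn [ 0.01 -0.1   0.01]
delta tool(goal axes) [-0.0013 -0.001   0.138 ]
```

Emit:
play_rows(
  commands=[
    [0, 0, 0.03, 0, 0, 0, 1],
    [0, 0, 0.04, 0, 0, 0, 1],
    [0, 0, 0.035, 0, 0, 0, 1],
    [0, 0, 0.02, 0, 0, 0, 1],
    [0, 0, 0.01, 0, 0, 0, 1],
    [0, 0, 0.003, 0, 0, 0, 1],
    [0, -0.006, 0, 0, 0, 0, 1],
    [0, -0.005, 0, 0, 0, 0, 1],
    [0, 0, 0, 0, 0, 0, 1],
    [0, 0, 0, 0, 0, 0, 1],
  ],
)

```text
time: 3.22
eef_pos: [0.554, 0.1539, 0.1128]
orientation: [0.0, 0.102, 0.995, 0.0]
ft_force: [-0.2, -0.5, 0.7]
width: 0.003
finger_force: 0.0
```

Run:
```python
from h import *
st(0,.13,.112); snap('scene','s2.png')
a=cv2.imread('pics/s2.png')[120:260,115:275];cv2.imwrite('pics/s2c.png',cv2.resize(a,None,fx=4,fy=4,interpolation=cv2.INTER_CUBIC))
```

```text
t 3.23 tub pos [0.0003 0.1394 0.1128] F tub [-0.13 -0.55  0.68] w 0.003 turn [ 0.02  0.04 -0.04]
delta tool(goal axes) [ 0.0003 -0.0094  0.0008]
```

View pics/s2c.png

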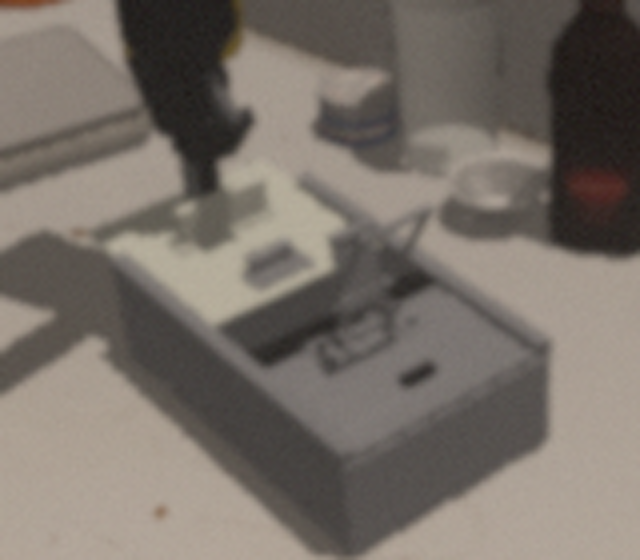

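The picture shows the closed fingers behind the push bar, at about (205,215) in the crop, and clear of the bail. Pushing now.

Emit:
play_rows(
  commands=[
    [0, -0.004, 0, 0, 0, 0, 1],
    [0, -0.004, 0, 0, 0, 0, 1],
    [0, -0.004, 0, 0, 0, 0, 1],
    [0, -0.004, 0, 0, 0, 0, 1],
    [0, -0.005, 0, 0, 0, 0, 1],
    [0, -0.005, 0, 0, 0, 0, 1],
    [0, -0.004, 0, 0, 0, 0, 1],
    [0, -0.003, 0, 0, 0, 0, 1],
    [0, 0, 0, 0, 0, 0, 1],
  ],
)

```text
time: 4.4
eef_pos: [0.5471, 0.1211, 0.1123]
orientation: [0.0, 0.102, 0.995, -0.0]
ft_force: [1.5, 0.6, 0.5]
width: -0.002
finger_force: 0.5
```

Run:
```python
from h import *
st(0,.1,.112)
```

```text
t 4.40 tub pos [1.000e-04 1.059e-01 1.123e-01] F tub [1.38 0.95 0.53] w -0.002 turn [-0.04  0.01 -0.02]
delta tool(goal axes) [ 0.0001 -0.0059  0.0003]
```

Emit:
play_rows(
  commands=[
    [0, -0.002, 0, 0, 0, 0, 1],
    [0, -0.002, 0, 0, 0, 0, 1],
    [0, -0.002, 0, 0, 0, 0, 1],
  ],
)

```text
time: 4.78
eef_pos: [0.546, 0.1159, 0.1124]
orientation: [0.0, 0.102, 0.995, 0.0]
ft_force: [1.1, 3.3, -0.7]
width: 0.003
finger_force: 1.6
```

Emit:
play_rows(
  commands=[
    [0, -0.002, 0, 0, 0, 0, 1],
    [0, -0.0015, 0, 0, 0, 0, 1],
  ],
)

```text
time: 5.03
eef_pos: [0.5453, 0.1123, 0.1124]
orientation: [0.0, 0.102, 0.995, 0.0]
ft_force: [2.3, 2.4, -0.4]
width: -0.002
finger_force: 1.5
```

Emit:
play_rows(
  commands=[
    [0, -0.0015, 0, 0, 0, 0, 1],
  ],
)

```text
time: 5.15
eef_pos: [0.545, 0.1111, 0.1124]
orientation: [0.0, 0.102, 0.995, 0.0]
ft_force: [2.4, 5.8, -0.0]
width: -0.001
finger_force: 2.7
```

Emit:
play_rows(
  commands=[
    [0, -0.001, 0, 0, 0, 0, 1],
    [0, 0, 0, 0, 0, 0, 1],
  ],
)

```text
time: 5.4
eef_pos: [0.5449, 0.1107, 0.1124]
orientation: [0.0, 0.102, 0.995, 0.001]
ft_force: [1.7, 5.0, 0.3]
width: 0.003
finger_force: 2.9
```

Emit:
play_rows(
  commands=[
    [0, -0.001, 0, 0, 0, 0, 1],
    [0, 0, 0, 0, 0, 0, 1],
  ],
)

```text
time: 5.65
eef_pos: [0.5449, 0.1103, 0.1124]
orientation: [0.0, 0.102, 0.995, 0.001]
ft_force: [2.1, 7.5, -0.5]
width: 0.0
finger_force: 3.8
```

Emit:
play_rows(
  commands=[
    [0, -0.001, 0, 0, 0, 0, 1],
    [0, -0.001, 0, 0, 0, 0, 1],
    [0, 0, 0, 0, 0, 0, 1],
  ],
)

```text
time: 6.02
eef_pos: [0.5447, 0.1094, 0.1125]
orientation: [0.001, 0.102, 0.995, 0.002]
ft_force: [2.0, 11.8, -1.4]
width: 0.004
finger_force: 5.5
```

Run:
```python
from h import *
st(0,.1,.112)
```

```text
t 6.03 tub pos [0.0002 0.094  0.1125] F tub [-0.47 11.97 -1.43] w 0.004 turn [ 0.26  0.04 -0.08]
delta tool(goal axes) [0.0002 0.006  0.0005]
```

Emit:
play_rows(
  commands=[
    [0, -0.001, 0, 0, 0, 0, 1],
    [0, 0, 0, 0, 0, 0, 1],
  ],
)

```text
time: 6.28
eef_pos: [0.5446, 0.109, 0.1125]
orientation: [0.001, 0.102, 0.995, 0.003]
ft_force: [2.4, 12.4, -0.5]
width: -0.002
finger_force: 6.4
```

Run:
```python
from h import *
st()
```

```text
t 6.28 tub pos [0.0002 0.0935 0.1125] F tub [-0.19 12.57 -0.48] w -0.002 turn [ 0.32  0.04 -0.09]
```

Emit:
play_rows(
  commands=[
    [0, -0.001, 0, 0, 0, 0, 1],
    [0, 0, 0, 0, 0, 0, 1],
    [0, 0, 0, 0, 0, 0, 1],
    [0, 0, 0, 0, 0, 0, 1],
  ],
)

```text
time: 6.78
eef_pos: [0.5445, 0.1086, 0.1125]
orientation: [0.001, 0.102, 0.995, 0.003]
ft_force: [3.7, 14.6, -2.0]
width: -0.0
finger_force: 7.3
```

Emit:
play_rows(
  commands=[
    [0, 0, 0, 0, 0, 0, 1],
    [0, 0, 0, 0, 0, 0, 1],
    [0, 0, 0, 0, 0, 0, 1],
    [0, 0, 0, 0, 0, 0, 1],
    [0, 0, 0, 0, 0, 0, 1],
    [0, 0, 0, 0, 0, 0, 1],
    [0, 0, 0, 0, 0, 0, 1],
    [0, 0, 0, 0, 0, 0, 1],
  ],
)

```text
time: 7.78
eef_pos: [0.5446, 0.1086, 0.1125]
orientation: [0.001, 0.102, 0.995, 0.003]
ft_force: [2.9, 14.4, -1.9]
width: 0.003
finger_force: 7.3
```

Run:
```python
from h import *
st()
```

```text
t 7.78 tub pos [0.0002 0.0931 0.1125] F tub [-0.12 14.7  -1.92] w 0.003 turn [ 0.37  0.05 -0.09]
```

Emit:
play_rows(
  commands=[
    [0, 0.004, 0, 0, 0, 0, 1],
    [0, 0.008, 0, 0, 0, 0, 1],
    [0, 0.012, 0, 0, 0, 0, 1],
    [0, 0, -0.02, 0, 0, 0, 1],
    [0, 0, -0.04, 0, 0, 0, 1],
    [0, 0, -0.05, 0, 0, 0, 1],
    [0, 0, -0.05, 0, 0, 0, 1],
    [0, 0, -0.03, 0, 0, 0, 1],
    [0, -0.02, 0, 0, 0, 0, 1],
    [0, -0.045, 0, 0, 0, 0, 1],
    [0, -0.045, 0, 0, 0, 0, 1],
    [0, -0.045, 0, 0, 0, 0, 1],
    [0, -0.045, 0, 0, 0, 0, 1],
    [0, -0.04, 0, 0, 0, 0, 1],
    [0, -0.013, 0, 0, 0, 0, 1],
    [0, 0, 0, 0, 0, 0, 1],
    [0, 0, 0, 0, 0, 0, 1],
  ],
)

```text
time: 9.9
eef_pos: [0.497, -0.1182, 0.3017]
orientation: [-0.001, 0.101, 0.995, 0.0]
ft_force: [0.5, 0.0, 0.9]
width: 0.001
finger_force: 0.0
```

Run:
```python
from h import *
st(0,-.135,.194)
```

```text
t 9.90 tub pos [-0.0005 -0.1386  0.3017] F tub [0.44 0.1  0.89] w 0.001 turn [ 0.04 -0.07  0.02]
delta tool(goal axes) [-0.0005  0.0036  0.1077]
```

Emit:
play_rows(
  commands=[
    [0, 0, 0.02, 0, 0, 0, 1],
    [0, 0, 0.035, 0, 0, 0, 1],
    [0, 0, 0.03, 0, 0, 0, 1],
    [0, 0, 0.017, 0, 0, 0, 1],
    [0, 0, 0.006, 0, 0, 0, 1],
    [0, 0.008, 0, 0, 0, 0, 1],
    [0, 0.008, 0, 0, 0, 0, 1],
    [0, 0.008, 0, 0, 0, 0, 1],
    [0, 0.008, 0, 0, 0, 0, 1],
    [0, 0.006, 0, 0, 0, 0, 1],
    [0, 0.006, 0, 0, 0, 0, 1],
    [0, 0, 0, 0, 0, 0, 1],
  ],
)

```text
time: 11.4
eef_pos: [0.5062, -0.0757, 0.1943]
orientation: [-0.0, 0.101, 0.995, 0.0]
ft_force: [-0.4, -0.5, -0.4]
width: 0.003
finger_force: 0.0
```

Run:
```python
from h import *
st(0,-.03,.194)
snap('scene','s3.png')
a=cv2.imread('pics/s3.png')[100:260,125:275];cv2.imwrite('pics/s3c.png',cv2.resize(a,None,fx=3.7,fy=3.7,interpolation=cv2.INTER_CUBIC))
```

```text
t 11.40 tub pos [-1.000e-04 -9.510e-02  1.943e-01] F tub [-0.3  -0.62 -0.44] w 0.003 turn [ 0.   -0.    0.02]
delta tool(goal axes) [-0.0001  0.0651  0.0003]
```

View pics/s3c.png

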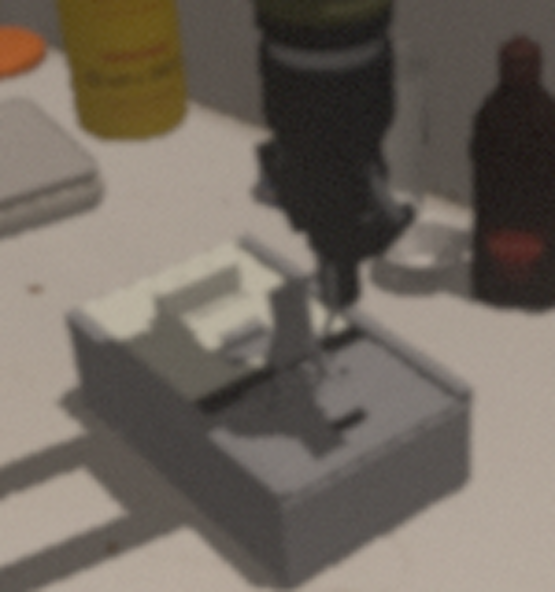

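The lid now sits against the seal, the lever stands upright at about (290,310), and the fingertip is behind the bail at about (335,300). I'll continue the push.

Emit:
play_rows(
  commands=[
    [0, 0.005, 0, 0, 0, 0, 1],
    [0, 0.005, 0, 0, 0, 0, 1],
    [0, 0.005, 0, 0, 0, 0, 1],
    [0, 0.005, 0, 0, 0, 0, 1],
    [0, 0.005, 0, 0, 0, 0, 1],
    [0, 0.005, 0, 0, 0, 0, 1],
    [0, 0.005, 0, 0, 0, 0, 1],
    [0, 0.005, 0, 0, 0, 0, 1],
    [0, 0.005, 0, 0, 0, 0, 1],
  ],
)

```text
time: 12.58
eef_pos: [0.5154, -0.0317, 0.1943]
orientation: [0.0, 0.102, 0.995, 0.0]
ft_force: [-1.1, -0.1, 0.3]
width: 0.0
finger_force: 0.0
```

Emit:
play_rows(
  commands=[
    [0, 0.005, 0, 0, 0, 0, 1],
    [0, 0.005, 0, 0, 0, 0, 1],
    [0, 0.005, 0, 0, 0, 0, 1],
    [0, 0.005, 0, 0, 0, 0, 1],
    [0, 0.005, 0, 0, 0, 0, 1],
    [0, 0.005, 0, 0, 0, 0, 1],
    [0, 0.005, 0, 0, 0, 0, 1],
    [0, 0, 0, 0, 0, 0, 1],
    [0, 0, 0, 0, 0, 0, 1],
    [0, 0, 0, 0, 0, 0, 1],
  ],
)

```text
time: 13.82
eef_pos: [0.5223, 0.0021, 0.1943]
orientation: [0.0, 0.102, 0.995, -0.0]
ft_force: [0.5, -0.1, 0.1]
width: 0.007
finger_force: 0.0
```

Run:
```python
from h import *
st(0,.0,.3)
snap('scene','s4.png')
a=cv2.imread('pics/s4.png')[100:260,125:275];cv2.imwrite('pics/s4c.png',cv2.resize(a,None,fx=3.7,fy=3.7,interpolation=cv2.INTER_CUBIC))
```

```text
t 13.82 tub pos [-1.000e-04 -1.560e-02  1.943e-01] F tub [0.47 0.03 0.09] w 0.007 turn [-0.    0.   -0.02]
delta tool(goal axes) [-1.000e-04  1.560e-02 -1.057e-01]
```

View pics/s4c.png

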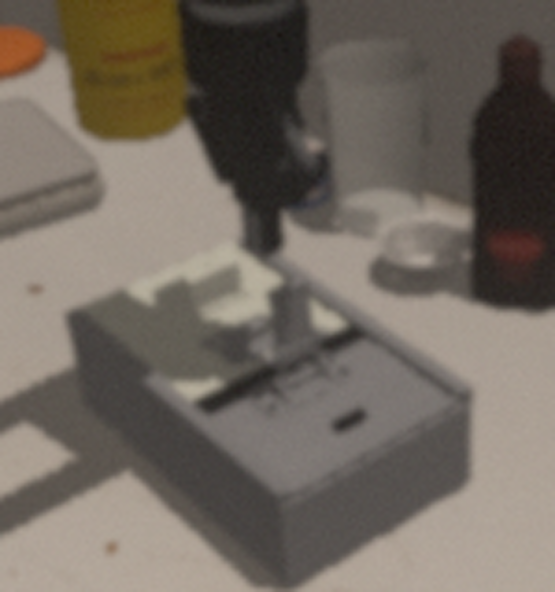

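The bail has left the back position and the lever still stands. I'll shift the hand aside to check the hook from the top camera.

Emit:
play_rows(
  commands=[
    [0, 0.03, 0, 0, 0, 0, 1],
    [0, 0.04, 0, 0, 0, 0, 1],
    [0, 0.02, 0, 0, 0, 0, 1],
    [0, 0, 0, 0, 0, 0, 1],
  ],
)

```text
time: 14.38
eef_pos: [0.5407, 0.0912, 0.1942]
orientation: [-0.0, 0.101, 0.995, -0.0]
ft_force: [-0.2, 1.3, 0.9]
width: -0.001
finger_force: 0.0
```

Run:
```python
from h import *
st(0,-.003,.17)
snap('top','t5.png'); snap('scene','s5.png')
a=cv2.imread('pics/t5.png')[165:265,150:250];b=cv2.imread('pics/s5.png')[165:225,150:230]
a=cv2.resize(a,(400,400),interpolation=cv2.INTER_CUBIC);b=cv2.resize(b,(400,300),interpolation=cv2.INTER_CUBIC)
o=np.zeros((400,800,3),np.uint8);o[:,:400]=a;o[:300,400:]=b;cv2.imwrite('pics/c5.png',o)
W=lambda x,y,z:np.r_[R2@np.array([x,y])+t2,z]
for y in(.0,.01,.02,.03,.04):print(y,((proj('top',W(0,y,.0845))-[150,165])*4).round(0),((proj('scene',W(0,y,.0845))-[150,165])*5).round(0)+[400,0])
```

```text
t 14.38 tub pos [-1.000e-04  7.530e-02  1.942e-01] F tub [-0.43  1.23  0.88] w -0.001 turn [-0.02  0.    0.12]
delta tool(goal axes) [-0.0001 -0.0783  0.0242]
0.0 [206. 204.] [626. 153.]
0.01 [190. 201.] [615. 144.]
0.02 [174. 198.] [604. 136.]
0.03 [158. 195.] [593. 127.]
0.04 [143. 191.] [582. 119.]
```

View pics/c5.png

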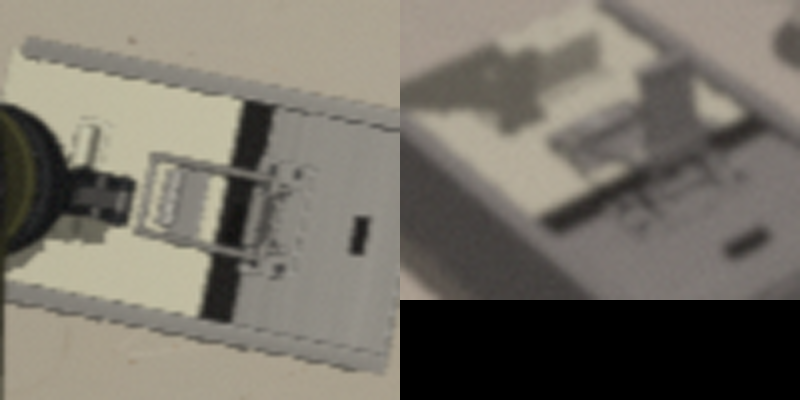

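The crossbar lies on the lid at about (148,193) in the left panel, tub y ≈ 37 mm. That is beyond the hook lip at about (165,197), so it is dropped behind the keeper. Now the lever.

Emit:
play_rows(
  commands=[
    [0, -0.03, 0, 0, 0, 0, 1],
    [0, -0.033, 0, 0, 0, 0, 1],
    [0, -0.012, 0, 0, 0, 0, 1],
    [0, 0, 0.012, 0, 0, 0, 1],
    [0, 0, 0.0112, 0, 0, 0, 1],
    [0, -0.007, 0, 0, 0, 0, 1],
    [0, -0.007, 0, 0, 0, 0, 1],
    [0, -0.007, 0, 0, 0, 0, 1],
    [0, -0.006, 0, 0, 0, 0, 1],
    [0, -0.006, 0.001, 0, 0, 0, 1],
    [0, -0.006, 0.001, 0, 0, 0, 1],
  ],
)

```text
time: 15.85
eef_pos: [0.5181, -0.0216, 0.1696]
orientation: [0.001, 0.102, 0.995, 0.0]
ft_force: [0.0, 2.6, 3.1]
width: -0.0
finger_force: 1.6
```

Run:
```python
from h import *
st(0,-.05,.169)
```

```text
t 15.85 tub pos [ 0.0006 -0.0397  0.1696] F tub [-0.5   2.54  3.07] w -0.0 turn [ 0.02  0.1  -0.01]
delta tool(goal axes) [ 0.0006 -0.0103  0.0006]
```

Emit:
play_rows(
  commands=[
    [0, -0.006, 0.0005, 0, 0, 0, 1],
    [0, -0.006, 0.001, 0, 0, 0, 1],
    [0, -0.006, 0.002, 0, 0, 0, 1],
    [0, -0.006, 0.003, 0, 0, 0, 1],
    [0, -0.005, 0.003, 0, 0, 0, 1],
  ],
)

```text
time: 16.48
eef_pos: [0.512, -0.0498, 0.1599]
orientation: [0.0, 0.102, 0.995, 0.0]
ft_force: [0.8, 3.9, 6.2]
width: -0.002
finger_force: 2.8
```

Emit:
play_rows(
  commands=[
    [0, -0.0045, 0.004, 0, 0, 0, 1],
    [0, -0.004, 0.004, 0, 0, 0, 1],
    [0, -0.004, 0.0045, 0, 0, 0, 1],
  ],
)

```text
time: 16.85
eef_pos: [0.5093, -0.0622, 0.1478]
orientation: [0.0, 0.102, 0.995, -0.0]
ft_force: [-0.9, 1.6, 10.2]
width: 0.002
finger_force: 4.6
```

Run:
```python
from h import *
st(0,-.081,.1474)
snap('scene','s6.png')
a=cv2.imread('pics/s6.png')[120:260,125:275];cv2.imwrite('pics/s6c.png',cv2.resize(a,None,fx=4,fy=4,interpolation=cv2.INTER_CUBIC))
```

```text
t 16.85 tub pos [ 1.000e-04 -8.130e-02  1.478e-01] F tub [-1.19  1.34 10.18] w 0.002 turn [-0.    0.05 -0.01]
delta tool(goal axes) [0.0001 0.0003 0.0004]
```

View pics/s6c.png

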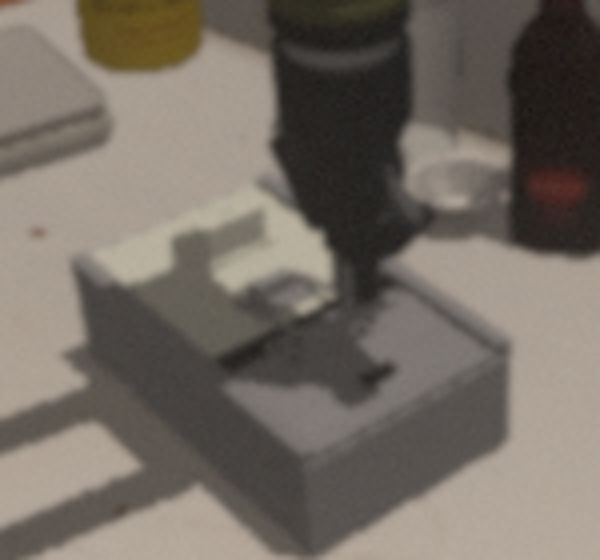

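The lever is following the finger down at about (350,300), the bail is still on the hook, and the push is about 10 N. Continuing in small steps.

Emit:
play_rows(
  commands=[
    [0, -0.0025, 0.003, 0, 0, 0, 1],
    [0, -0.0025, 0.004, 0, 0, 0, 1],
    [0, -0.002, 0.004, 0, 0, 0, 1],
  ],
)

```text
time: 17.27
eef_pos: [0.5077, -0.07, 0.1369]
orientation: [0.0, 0.101, 0.995, -0.001]
ft_force: [0.7, -1.6, 9.3]
width: 0.003
finger_force: 3.9
```

Emit:
play_rows(
  commands=[
    [0, -0.0015, 0.004, 0, 0, 0, 1],
    [0, -0.001, 0.004, 0, 0, 0, 1],
  ],
)

```text
time: 17.52
eef_pos: [0.5071, -0.0727, 0.1287]
orientation: [0.0, 0.101, 0.995, -0.001]
ft_force: [0.7, -1.3, 7.4]
width: 0.0
finger_force: 3.1
```

Run:
```python
from h import *
st(0,-.0945,.112)
```

```text
t 17.52 tub pos [ 0.0002 -0.092   0.1287] F tub [ 0.91 -1.12  7.37] w 0.0 turn [-0.14  0.05  0.02]
delta tool(goal axes) [ 0.0002 -0.0025  0.0167]
```

Emit:
play_rows(
  commands=[
    [0, -0.001, 0.004, 0, 0, 0, 1],
    [0, -0.0005, 0.004, 0, 0, 0, 1],
    [0, 0, 0.003, 0, 0, 0, 1],
  ],
)

```text
time: 17.9
eef_pos: [0.5064, -0.0737, 0.117]
orientation: [-0.0, 0.102, 0.995, -0.001]
ft_force: [0.2, -2.1, 3.0]
width: -0.004
finger_force: 1.6
```

Emit:
play_rows(
  commands=[
    [0, 0, 0.003, 0, 0, 0, 1],
    [0, 0, 0.002, 0, 0, 0, 1],
  ],
)

```text
time: 18.15
eef_pos: [0.5063, -0.0727, 0.1116]
orientation: [-0.001, 0.102, 0.995, -0.0]
ft_force: [-0.9, -0.6, 2.0]
width: 0.001
finger_force: 0.9
```

Emit:
play_rows(
  commands=[
    [0, 0, 0.0015, 0, 0, 0, 1],
    [0, 0, 0.001, 0, 0, 0, 1],
  ],
)

```text
time: 18.4
eef_pos: [0.5064, -0.0725, 0.1103]
orientation: [-0.0, 0.102, 0.995, 0.0]
ft_force: [-4.0, -0.6, 15.9]
width: -0.002
finger_force: 8.0
```

The force fell towards zero going over centre and then rose to 16 N at the hard stop, so the lever is locked. Withdrawing to check.

Emit:
play_rows(
  commands=[
    [0, 0, 0, 0, 0, 0, 1],
    [0, 0, -0.005, 0, 0, 0, 1],
    [0, 0, -0.02, 0, 0, 0, 1],
    [0, 0, -0.04, 0, 0, 0, 1],
    [0, 0, -0.05, 0, 0, 0, 1],
    [0, 0, -0.04, 0, 0, 0, 1],
    [0, -0.03, 0, 0, 0, 0, 1],
    [0, -0.05, 0, 0, 0, 0, 1],
    [0, -0.06, 0, 0, 0, 0, 1],
    [0, -0.06, 0, 0, 0, 0, 1],
    [0, -0.03, 0, 0, 0, 0, 1],
    [0, 0, 0, 0, 0, 0, 1],
  ],
)

```text
time: 19.9
eef_pos: [0.4597, -0.2995, 0.2639]
orientation: [-0.0, 0.103, 0.995, 0.0]
ft_force: [0.4, 0.2, -1.1]
width: 0.003
finger_force: 0.0
```

Run:
```python
from h import *
st()
snap('top','t7.png'); snap('scene','s7.png')
a=cv2.imread('pics/t7.png')[165:265,150:250];b=cv2.imread('pics/s7.png')[150:250,140:240]
a=cv2.resize(a,(400,400),interpolation=cv2.INTER_CUBIC);b=cv2.resize(b,(400,400),interpolation=cv2.INTER_CUBIC)
cv2.imwrite('pics/c7.png',np.hstack([a,b]))
W=lambda x,y,z:np.r_[R2@np.array([x,y])+t2,z]
for n,p in dict(tip=(0,-.115,.089),bar=(0,.0145,.0845),keeper=(0,.012,.094),push=(0,.067,.112)).items():print(n,((proj('top',W(*p))-[150,165])*4).round(0),((proj('scene',W(*p))-[140,150])*4).round(0)+[400,0])
```

```text
t 19.90 tub pos [-0.0004 -0.3237  0.2639] F tub [ 0.33  0.29 -1.07] w 0.003 turn [ 0.04 -0.06 -0.21]
tip [387. 240.] [733. 262.]
bar [183. 199.] [608. 172.]
keeper [185. 200.] [609. 162.]
push [ 91. 183.] [558. 103.]
```

View pics/c7.png

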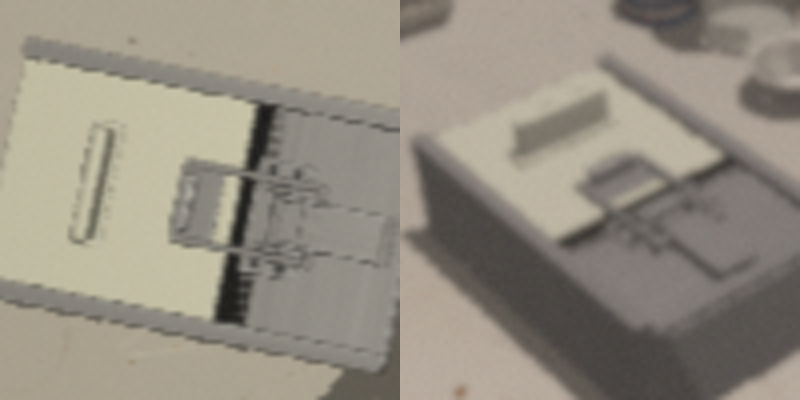

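The lever lies flat with its tip at about (385,240), as predicted for angle 0. The crossbar is at the hook at about (180,200), and the push bar is at about (92,183), which matches an opening of 0. The lid is closed and latched.

```bash
python3 -c "
from cell import robot
print(robot.job_done())"
```

```text
the job is handed in; nothing more can be done
None
```

The tub is closed and latched: I held the lid on its seal at about 14.6 N for just over a second, dropped the bail behind the keeper, and pressed the lever to its stop. The highest push I read was about 16 N, at about 20 s on the robot's clock the job was finished, and the final pictures show the lid at an opening of about 0.

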